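# Isolate the press bench and line up the padlock hasp

## Robot

A 6-joint arm with a two-finger parallel gripper is mounted at the origin on the work surface. World frame = base frame: x ahead of the robot, y to its left, z up, the work surface at z = 0. Lengths are in mm, angles in rad, forces in N, time in s.
With the tool pointing down it reaches from about 350 to 775 mm from the base axis. Payload 7.3 kg.
Tool frame: the origin (TCP) lies at the centre of the arm's flange, where the gripper is bolted on; the fingertips stand 178 mm ahead of it and the grasp point (between the pads) lies 159 mm ahead of it; z points along the fingers, y is the direction in which the jaws open and shut (so a half turn about z gives the same grasp; the last joint's range is limited). The gripper opens to 92 mm and grips with 3 to 60 N. Pads are 19 mm wide; open, the fingers measure 130 mm over their backs; the gripper's body (75 mm by 190 mm) begins 47 mm behind the grasp point.
Start: joints at [-1.452, 0.342, 1.524, -0, 1.275, -0.146], TCP at [137.421, -506.698, 404.741] pointing down, gripper open.
Joint ranges: [-2.53, 2.53], [-0.77, 2.02], [0.04, 2.7], [-1, 4.14], [0.28, 2.66], [-3.11, 3.11]. Speed limits (rad/s): [2.57, 2.57, 3.14, 3.14, 3.14, 3.14].

## Interface

Orientations are given as [roll, pitch, yaw] about the fixed x, y, z axes, in that order (R = Rz(yaw) Ry(pitch) Rx(roll)).
In Python, from plant import get_obs, capture, close_job gives the robot as it stands. The module is installed in compiled form; this text tells all that it offers.
- The arm moves only by the shell command python3 -m pendant 'ROWS'. ROWS is JSON, a list of rows, each a list of 3 entries, a list of its own where there are three numbers: the shift along the tool's x, y, z in m, then the turn, a rotation vector about the tool's x, y, z in rad, then the finger opening in m, from 0 to 0.0918. In form: [[[tx, ty, tz], [wx, wy, wz], fingers], ...]. A call has 1 to 10 rows; each row is the pose to reach, as a shift and turn from the pose commanded when the call began, along the tool's axes at that moment; what a row does not reach only later rows make up. A row lasts 1/12 s, in which the tool goes at most 41.7 mm and 7.16 degrees, less where a joint would pass 70% of its speed; a pose out of reach is approached as far as the arm can. A call with a gripper value outside its range is refused whole. The fingers move at their own pace and stop on an object; the grip force is fixed at half the most. Time passes only in rows, so rows that repeat a pose let the fingers close. It gives the time, the measured TCP pose, the force and the opening at its end, in the units of the state.
- get_obs(): the state, without advancing time (a new reading comes with each control period).
- capture(name): name is "side" or "top" or "wrist"; returns a dict with "color" (400x640x3 uint8, red, green, blue), "mtx" (3x3 intrinsics, pixels), "rvec" (rotation vector, rad) and "tvec" (3), from world to camera coordinates, as OpenCV has them. Camera axes: x right, y down, z forward; pixel columns grow to the right and rows downward; lengths in mm; the calibration is good to about 2 mm. A picture is of the moment at which its call begins. There is no depth.
- close_job(): hands the job in, once; it reports no verdict.
The state is a dict: "time": time; "joint_positions": joint angles; "dq": joint speeds; "tau": joint torques, N m; "tool_pos": TCP position; "tcp_rot": TCP orientation; "contact_force": force on the tool from outside, world axes, zero at the start; "moment": the same for the moment, N m; "grip_width": finger opening in mm.
Only numpy, scipy, OpenCV 4.12 (cv2) and the standard library are available. Lean on these libraries where they do the work, as an engineer would, in place of code of your own. Each camera call takes 0.05 s, during which the arm holds its last target. There are 200 camera calls.

## Task

Make the press bench ready to be padlocked off: push the isolator's red handle round from on until it is fully off, against its stop, and then slide the yellow hasp bar along until its hole lies straight under the hole in the handle's steel lug, so that a padlock shackle would drop through both. Leave the caliper, the brass shoe plate and the rubber bumper lying where they are, and let go of everything at the end.

Things in the scene. Friction and masses are not known exactly. Their poses are not given: they have to be found in the camera images.
- isolator: Fixed grey cast box, 220 (its x) x 260 (y) x 80 mm high; origin: centre of its underside, z up. On its white top (80 mm up) the red handle turns about a vertical pivot at x 0, y -70 mm, and the yellow hasp bar slides along x at y +55 mm between low rails (94 mm above the bench). Red mark: ON (handle points to the box's -x); green mark: OFF (handle points to +y, across the bar).
- pivot (a point): Point on the handle's vertical pivot axis, at half height of the handle arm (117 mm above the bench); it does not turn with the handle, its axes are those of the isolator. (Well to the robot's right, at least 0.2 m clear of the isolator, stands a fixed cast hand press, 390 mm high with its lever up to 620 mm: keep clear.)
- handle (a joint): Handle angle in rad: 0 = on (arm points along the isolator's -x), growing clockwise seen from above, 1.571 = off, at a hard stop (arm points along the isolator's +y). Stiff: it takes about 0.35 N m and stays where it is left.
- handle_grip (a point): Point inside the red handle arm, 85 mm from the pivot axis, at half its height (117 mm above the bench). The arm is 26 mm wide and 26 mm high (104 to 130 mm above the bench) and ends 108 mm from the pivot; the round hub at the pivot has a radius of 26 mm. The point's -x axis points along the arm, away from the pivot.
- handle_hole (a point): Centre of the 14 mm upright hole in the steel lug at the handle's end, 125 mm from the pivot axis, at the lug's upper face (104 mm above the bench). The lug is 36 mm wide, 8 mm thick and reaches to 140 mm from the pivot.
- hasp (a joint): Travel of the hasp bar in m along the isolator's +x (0 to 0.130). At 0.100 its hole lies under that of the handle in the off position; the bar has no stop there and can go 30 mm too far (it can be pushed back). It takes about 3 N and stays where it is left.
- hasp_hole (a point): Centre of the 14 mm upright hole in the yellow hasp bar, at the bar's upper face (90 mm above the bench). The bar is 36 mm wide, 8 mm thick, 150 mm long.
- hasp_tab (a point): Point in the middle of the upright yellow push tab at the bar's -x end, 122 mm above the bench and 75 mm to -x of the bar's hole. The tab is 8 mm thick along x, 34 mm wide along y, and its top is 136 mm above the bench. Axes as the isolator's.
- caliper: Chrome vernier caliper lying flat, 200 x 60 x 8 mm, loose; origin at its beam's middle, on the bench. Leave alone.
- shoe_plate: Brass shoe plate with two holes, 130 x 60 x 14 mm, loose; origin at the centre of its underside. Leave alone.
- bumper: Black round rubber bumper, 68 mm across, 50 mm high, loose; origin at the centre of its underside. Leave alone.

How it is judged:
By the outcome, as a careful person would: the job done as asked, in the order asked, and still so for the second after the job is handed in, with the robot touching nothing.
It also fails if it takes over 51 s, if anything falls off the work surface, if the arm or the gripper's body presses on something with over 40 N, if the wrist force passes 120 N, or if a joint passes its speed limit or range.

## Working session

There is one attempt and no reset: what is moved stays moved. The work goes in short steps, Python scripts to look and compute and a shell command to move; the robot and the scene stay as the last step left them, time stands still between calls to the robot, and variables do not carry over. Pictures are saved under pics/ and viewed, about 8 in all and at most 12, crops included, and the job is handed in when it is done.

```bash
mkdir -p pics; cat > h.py <<'E'
import numpy as np, cv2
from plant import get_obs, capture
def snap(n,f):
    c=capture(n); cv2.imwrite('pics/'+f,c['color'][:,:,::-1]); return c
def ray(c,px,z):
    R=cv2.Rodrigues(np.array(c['rvec'],float))[0]; t=np.array(c['tvec'],float).ravel()
    d=R.T@np.linalg.inv(np.array(c['mtx']))@np.array([px[0],px[1],1.]); o=-R.T@t
    return o+d*(z-o[2])/d[2]
def proj(c,P):
    return cv2.projectPoints(np.array(P,float).reshape(-1,3),np.array(c['rvec'],float),np.array(c['tvec'],float),np.array(c['mtx']),None)[0].reshape(-1,2)
def blob(c,lo,hi):
    hsv=cv2.cvtColor(c['color'],cv2.COLOR_RGB2HSV); m=cv2.inRange(hsv,lo,hi)
    n,l,s,ce=cv2.connectedComponentsWithStats(m)
    return [(s[i].tolist(),ce[i].round(1).tolist(),cv2.minAreaRect(np.argwhere(l==i)[:,::-1].astype(np.float32))) for i in range(1,n) if s[i][4]>25]
E
python3 - <<'E'
from h import *
for n in ('top','side'):
    c=snap(n,n+'0.png')
    print(n,c['mtx'],c['rvec'],c['tvec'])
    for nm,lo,hi in (('red',(0,130,90),(8,255,255)),('red2',(172,130,90),(180,255,255)),('yel',(20,120,100),(35,255,255)),('grn',(45,100,60),(85,255,255))):
        for b in blob(c,lo,hi): print(nm,b)
print(get_obs())
E
```

```text
top [[382.46932386   0.         323.40550007]
 [  0.         382.46932386 199.66555656]
 [  0.           0.           1.        ]] [ 2.13991718 -2.10256434  0.1877022 ] [ 90.02741354 593.88301409 816.97884011]
red ([350, 176, 25, 63, 965], [360.1, 203.2], ((362.0, 207.0), (62.0, 24.0), 90.0))
red ([0, 260, 69, 45, 2666], [31.2, 280.5], ((33.99999237060547, 281.9999694824219), (67.99998474121094, 43.99999237060547), 0.0))
yel ([404, 172, 32, 57, 1289], [419.4, 200.1], ((419.4414367675781, 200.0565948486328), (25.560022354125977, 53.76506805419922), 7.305759906768799))
yel ([290, 185, 23, 70, 1110], [301.6, 220.1], ((301.27349853515625, 219.44410705566406), (18.40715980529785, 68.33657836914062), 4.39870548248291))
side [[392.35074019   0.         317.58903109]
 [  0.         392.35074019 197.0002947 ]
 [  0.           0.           1.        ]] [ 2.43579876 -0.28381437  0.12803948] [-553.5604979   224.87245429  880.07262014]
red ([203, 48, 33, 46, 1121], [219.1, 69.9], ((219.23077392578125, 70.15385437011719), (45.49894332885742, 26.671791076660156), 78.69007110595703))
red ([286, 200,
[... 337 characters left out ...]
412353516), 85.60128784179688))
{'time': 0.1, 'joint_positions': array([-1.45203166e+00,  3.42655700e-01,  1.52490674e+00, -7.84580239e-06,
        1.27540573e+00, -1.46012870e-01]), 'dq': array([ 0.00067376, -0.00034156, -0.00065612, -0.00091718, -0.00094955,
       -0.00047491]), 'tau': array([ 4.04111879e-04, -4.32005095e+01, -2.44693315e+01,  7.19221216e-02,
        5.26156963e-02, -4.45840988e-05]), 'tool_pos': array([ 137.38965841, -506.58368713,  404.11806557]), 'tcp_rot': array([-3.14023068e+00, -1.92707140e-04,  2.64779691e-01]), 'contact_force': array([ 0.00316063,  0.71158235, -0.08167871]), 'moment': array([-0.00878309, -0.02523818, -0.00895932]), 'grip_width': 91.70393175874764}
```

View pics/top0.png

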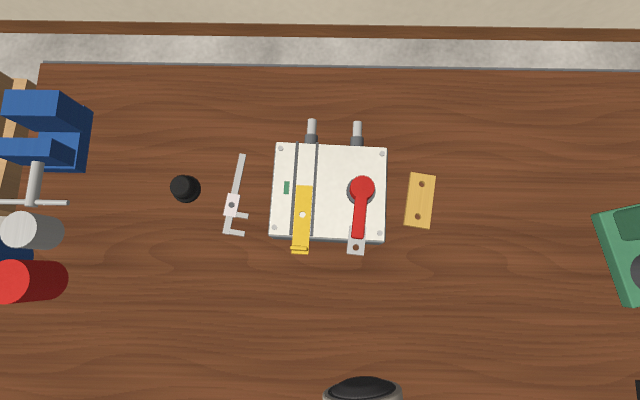

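View pics/side0.png

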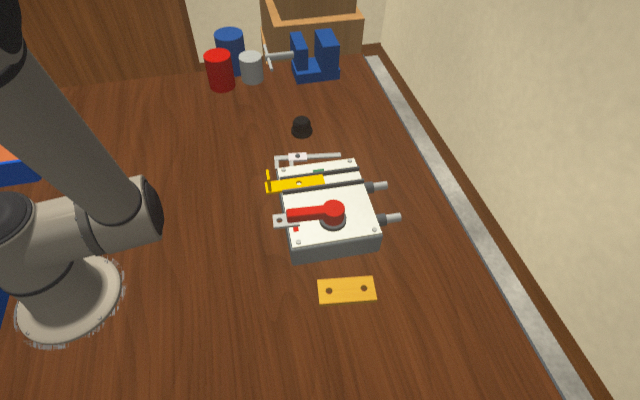

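The top view shows the box with its +y to the left and the handle pointing towards the robot. The hub is at (361,188), the lug hole at (356,247), the hasp hole at (302,215) and the tab at (300,250). The press (green) sits at the right edge, from column 592. The side view agrees.

```bash
python3 - <<'E'
from h import *
c=capture('top')
R=cv2.Rodrigues(np.array(c['rvec'],float))[0]; print('cam',-R.T@np.array(c['tvec']))
hub=ray(c,(361.5,188),130); hole=ray(c,(356,247),104); hh=ray(c,(302.5,215),90)
print(hub,hole,hh, np.linalg.norm((hub-hole)[:2]))
cor=[ray(c,p,80) for p in ((276,143),(387,149),(384,242),(269,236))]
print(np.round(cor),np.mean(cor,0))
hsv=cv2.cvtColor(c['color'],cv2.COLOR_RGB2HSV)
m=cv2.inRange(c['color'],(190,190,180),(255,255,255)); m[:120]=0;m[260:]=0;m[:,:262]=0;m[:,395:]=0
r=cv2.minAreaRect(cv2.findNonZero(m)); b=cv2.boxPoints(r); print(np.round([ray(c,p,80) for p in b]), np.mean([ray(c,p,80) for p in b],0))
for p in ((592,215),(625,307),(640,200)): print('press',p,[ray(c,p,z).round() for z in (0,390)])
w=snap('wrist','w0.png')
E
```

```text
cam [432.47437996  92.29925892 912.52569952]
[604.44066562  20.52942243 130.        ] [483.1355028   29.69925197 104.        ] [551.06569569 144.92715515  90.        ] 121.65125687673662
[[717. 211.  80.]
 [707. -42.  80.]
 [496. -33.  80.]
 [505. 217.  80.]] [606.39232605  88.31138456  80.        ]
[[482. 220.  80.]
 [786. 209.  80.]
 [768. -55.  80.]
 [467. -28.  80.]] [625.59130715  86.50129054  80.        ]
press (592, 215) [array([ 576., -544.,    0.]), array([ 515., -272.,  390.])]
press (625, 307) [array([ 364., -596.,    0.]), array([ 393., -302.,  390.])]
press (640, 200) [array([ 615., -663.,    0.]), array([ 537., -340.,  390.])]
```

View pics/w0.png

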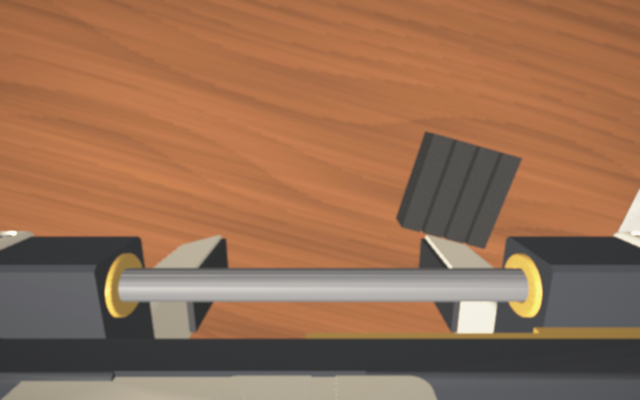

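The wrist view shows only the bench with the robot's cable mat, not the isolator. From the top view the pivot is near (604,19) and the isolator yaw about −0.045. I'll swing round the press by a waypoint near the base, then go on to a hover point beside the handle.

```bash
python3 -m pendant '[[[0.03,-0.04,0],[0,0,0],0],[[0.06,-0.076,0],[0,0,0],0],[[0.09,-0.114,0],[0,0,-0.1],0],[[0.117,-0.152,0],[0,0,-0.2],0],[[0.117,-0.152,0],[0,0,-0.3],0],[[0.16,-0.17,0],[0,0,-0.4],0],[[0.19,-0.19,0],[0,0,-0.5],0],[[0.22,-0.21,0],[0,0,-0.6],0],[[0.25,-0.23,0],[0,0,-0.7],0],[[0.28,-0.24,0],[0,0,-0.8],0]]'; python3 -c "
from h import *
o=get_obs();print(o['time'],o['tool_pos'],o['tcp_rot'],o['grip_width'])"
```

```text
time: 1.03
tool_pos: [345.2, -199.2, 404.8]
tcp_rot: [-3.141, -0.0, 1.07]
contact_force: [-0.4, -1.3, -0.1]
grip_width: 30.1
1.0333 [ 345.23792036 -199.23143417  404.81567841] [-3.14110395e+00 -2.90369899e-04  1.07038214e+00] 30.051219555745355
```

```bash
python3 -m pendant '[[[0.035,0.008,0],[0,0,-0.1],0],[[0.07,0.016,0],[0,0,-0.2],0],[[0.105,0.024,0],[0,0,-0.3],0],[[0.14,0.032,0],[0,0,-0.4],0],[[0.175,0.04,0],[0,0,-0.46],0],[[0.21,0.048,0],[0,0,-0.46],0],[[0.246,0.057,0],[0,0,-0.46],0],[[0.246,0.057,0],[0,0,-0.46],0],[[0.246,0.057,0],[0,0,-0.46],0]]'; python3 - <<'E'
from h import *
o=get_obs();print(o['time'],o['tool_pos'],o['tcp_rot'],o['grip_width'])
c=snap('wrist','w1.png')
for nm,lo,hi in (('red',(0,130,90),(8,255,255)),('yel',(20,120,100),(35,255,255)),('grn',(45,100,60),(85,255,255))):
    for b in blob(c,lo,hi): print(nm,b)
yaw=-.045;x=np.array([np.cos(yaw),np.sin(yaw),0]);y=np.array([-x[1],x[0],0]);p=np.array([604,19,0.])
for n,P in (('hub',p+[0,0,130]),('hole',p-125*x+[0,0,104]),('hasp',p-57*x+125*y+[0,0,90])):print(n,proj(c,P))
E
```

```text
time: 1.78
tool_pos: [514.6, -12.8, 404.0]
tcp_rot: [-3.141, 0.0, 1.528]
contact_force: [-0.7, -0.8, -0.2]
grip_width: 0.3
1.7833 [514.61202823 -12.8039268  404.01330922] [-3.14052335e+00  4.97830792e-05  1.52809426e+00] 0.3460230670367218
red ([303, 120, 184, 71, 8187], [405.9, 152.3], ((394.5, 155.0), (70.0, 183.0), 90.0))
yel ([253, 0, 202, 11, 1780], [348.9, 4.1], ((353.5, 5.0), (10.0, 201.0), 90.0))
yel ([313, 256, 4, 16, 31], [314.4, 263.5], ((314.5, 263.5), (15.0, 3.0), 90.0))
yel ([332, 273, 3, 23, 44], [332.6, 284.0], ((333.0, 284.0), (22.0, 2.0), 90.0))
yel ([312, 295, 4, 17, 29], [313.8, 303.4], ((313.6991271972656, 302.9867248535156), (15.898041725158691, 2.46120285987854), 86.18592071533203))
yel ([438, 329, 14, 9, 27], [444.7, 333.9], ((444.7117919921875, 334.7529296875), (11.171918869018555, 7.809496879577637), 40.601295471191406))
yel ([450, 328, 12, 6, 28], [456.0, 330.5], ((455.689208984375, 329.8648376464844), (11.507928848266602, 4.438772678375244), 9.462322235107422))
hub [[445.92222684 156.42278433]]
hole [[275.4953403  151.86093078]]
hasp [[365.27645475 -21.19022477]]
```

View pics/w1.png

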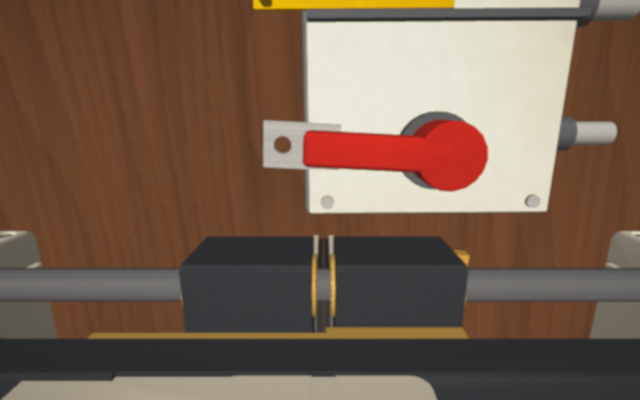

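The wrist view shows the handle arm lying horizontal, with the hub at (451,155) and the lug hole at (283,145). The closed fingers are at (323,270), level with the arm's middle.

```bash
python3 - <<'E'
from h import *
c=capture('wrist')
hub=ray(c,(451,155),130);hole=ray(c,(283,145),104)
print(hub,hole,np.linalg.norm((hub-hole)[:2]),np.arctan2(*(hub-hole)[[1,0]]))
for p in ((305,213),(547,213),(577,18),(304,20)): print(ray(c,p,80))
E
```

```text
[606.90062475  18.68285791 130.        ] [484.68327973  28.70522673 104.        ] 122.62759599188547 -0.08182139057345442
[497.07267341 -34.24817148  80.        ]
[712.29224927 -43.77872202  80.        ]
[717.41912913 114.07974319  80.        ]
[505.2746256  122.13402549  80.        ]
```

```bash
python3 -m pendant '[[[0,0,0.04],[0,0,0],0],[[0,0,0.08],[0,0,0],0],[[0,0,0.11],[0,0,0],0],[[0,0,0.116],[0,0,0],0],[[0,0,0.116],[0,0,0],0]]'; cat > arc.py <<'E'
from h import *
import sys
P=np.array([606,19.5]);yaw=-.045
def pose(th,r=85,off=22.5):
    A=np.pi+yaw-th;a=np.array([np.cos(A),np.sin(A)]);p=np.array([a[1],-a[0]])
    return P+r*a-off*p, np.pi/2+yaw-th
def rel(q,y,q0,y0):
    d=q-q0;return [round(float(d@[np.cos(y0),np.sin(y0)]),0),round(float(d@[np.sin(y0),-np.cos(y0)]),0),round(y0-y,2)]
E
python3 - <<'E'
from arc import *
o=get_obs();q0=o['tool_pos'][:2];y0=o['tcp_rot'][2];print(q0,y0)
for th in np.arange(0,.95,.1):print(round(th,2),rel(*pose(th),q0,y0))
E
```

```text
time: 2.3
tool_pos: [513.1, -15.2, 287.5]
tcp_rot: [-3.137, -0.0, 1.523]
contact_force: [0.6, -0.1, 0.8]
grip_width: 0.2
[513.0586571  -15.19416429] 1.5230626878439963
0.0 [16.0, 6.0, np.float64(-0.0)]
0.1 [25.0, 4.0, np.float64(0.1)]
0.2 [34.0, 3.0, np.float64(0.2)]
0.3 [42.0, 3.0, np.float64(0.3)]
0.4 [51.0, 4.0, np.float64(0.4)]
0.5 [60.0, 6.0, np.float64(0.5)]
0.6 [68.0, 8.0, np.float64(0.6)]
0.7 [76.0, 12.0, np.float64(0.7)]
0.8 [84.0, 16.0, np.float64(0.8)]
0.9 [91.0, 21.0, np.float64(0.9)]
```

```bash
python3 -m pendant '[[[0.010,0.006,0],[0,0,0],0],[[0.018,0.005,0],[0,0,0.03],0],[[0.025,0.004,0],[0,0,0.1],0],[[0.034,0.003,0],[0,0,0.2],0],[[0.042,0.003,0],[0,0,0.3],0],[[0.051,0.004,0],[0,0,0.4],0],[[0.060,0.006,0],[0,0,0.5],0],[[0.068,0.008,0],[0,0,0.6],0],[[0.076,0.012,0],[0,0,0.7],0],[[0.084,0.016,0],[0,0,0.8],0]]';python3 - <<'E'
from arc import *
q0=np.array([513.1,-15.2]);y0=1.523
R=np.array([[np.cos(y0),np.sin(y0)],[np.sin(y0),-np.cos(y0)]])
q=q0+R.T@[84,16];y=y0-.8;print(q,y,get_obs()['tool_pos'])
for th in (.9,1,1.1,1.2,1.3,1.4,1.5,1.571,1.6):print(round(th,2),rel(*pose(th),q,y))
snap('top','top1.png')
E
```

```text
time: 3.13
tool_pos: [534.6, 68.8, 291.5]
tcp_rot: [3.138, -0.001, 0.72]
contact_force: [-1.3, -6.7, 0.7]
grip_width: 0.0
[533.09509053  67.93961964] 0.7229999999999999 [534.62611005  68.83066922 291.54757209]
0.9 [8.0, -2.0, 0.1]
1 [17.0, -3.0, 0.2]
1.1 [26.0, -3.0, 0.3]
1.2 [35.0, -3.0, 0.4]
1.3 [43.0, -1.0, 0.5]
1.4 [52.0, 2.0, 0.6]
1.5 [60.0, 5.0, 0.7]
1.57 [65.0, 8.0, 0.77]
1.6 [68.0, 9.0, 0.8]
```

View pics/top1.png

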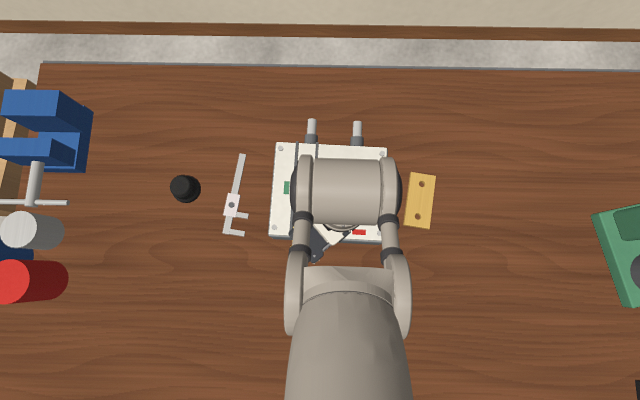

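The arm covers the handle in the top view, but the red ON mark now shows and the force is about 7 N, so the handle is following. Carrying on.

```bash
python3 -m pendant '[[[0.008,-0.002,0],[0,0,0.1],0],[[0.017,-0.003,0],[0,0,0.2],0],[[0.026,-0.003,0],[0,0,0.3],0],[[0.035,-0.003,0],[0,0,0.4],0],[[0.043,-0.001,0],[0,0,0.5],0],[[0.052,0.002,0],[0,0,0.6],0],[[0.06,0.005,0],[0,0,0.7],0],[[0.062,0.006,0],[0,0,0.75],0],[[0.062,0.006,0],[0,0,0.75],0]]'
python3 - <<'E'
from h import *
o=get_obs();print(o['tool_pos'],o['contact_force'],o['moment'])
c=snap('wrist','w2.png')
for b in blob(c,(0,130,90),(8,255,255)): print(b)
E
```

```text
time: 3.93
tool_pos: [584.9, 106.2, 290.9]
tcp_rot: [-3.141, -0.003, -0.025]
contact_force: [-0.1, 0.2, -0.0]
grip_width: 0.5
[584.92849231 106.17789355 290.92274925] [-0.05429101  0.23095768 -0.04299779] [-0.0383026   0.04054703 -0.02169809]
([275, 147, 319, 122, 24164], [454.0, 207.9], ((434.55364990234375, 199.88644409179688), (317.99859619140625, 118.47006225585938), 6.842772960662842))
([461, 326, 29, 13, 315], [476.4, 331.6], ((475.0, 332.0), (12.0, 28.0), 90.0))
```

View pics/w2.png

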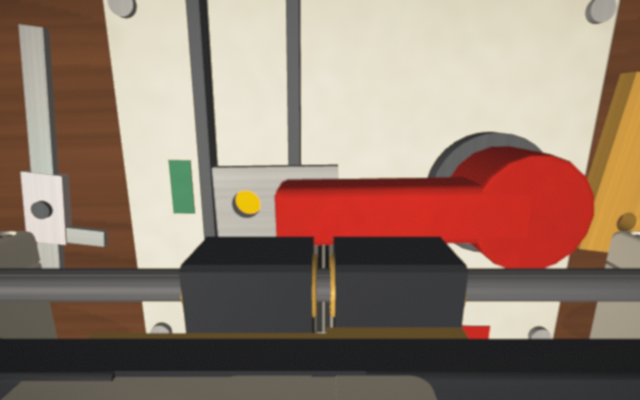

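The handle is almost across: the lug hole at (247,203) shows the bar beneath, and contact is currently free. I'll press on gently to the stop.

```bash
for i in 1; do python3 -m pendant '[[[0.002,0,0],[0,0,0.01],0],[[0.004,0,0],[0,0,0.02],0],[[0.004,0,0],[0,0,0.02],0]]'; python3 -m pendant '[[[0.003,0,0],[0,0,0],0],[[0.003,0,0],[0,0,0],0]]';python3 -m pendant '[[[0.003,0,0],[0,0,0],0],[[0.003,0,0],[0,0,0],0]]'; done
```

```text
time: 4.23
tool_pos: [588.0, 105.6, 289.4]
tcp_rot: [-3.141, 0.001, -0.045]
contact_force: [-4.0, 0.9, 3.0]
grip_width: 0.6
time: 4.4
tool_pos: [589.3, 105.6, 289.1]
tcp_rot: [3.141, 0.008, -0.044]
contact_force: [-15.3, 1.1, 11.5]
grip_width: 0.4
time: 4.57
tool_pos: [590.5, 105.7, 289.0]
tcp_rot: [3.141, 0.014, -0.044]
contact_force: [-25.9, 1.2, 17.8]
grip_width: 0.3
```

Force climbed 4 → 15 → 26 N with hardly any motion, so the handle is against its stop. Backing off, rising, and moving to behind the tab.

```bash
python3 -m pendant '[[[-0.015,0,0],[0,0,0],0],[[-0.035,0,-0.02],[0,0,0],0],[[-0.06,-0.01,-0.05],[0,0,0],0],[[-0.09,-0.02,-0.08],[0,0,0],0],[[-0.12,-0.03,-0.1],[0,0,0],0],[[-0.155,-0.038,-0.1],[0,0,0],0],[[-0.165,-0.038,-0.1],[0,0,0],0],[[-0.165,-0.038,-0.1],[0,0,0],0]]'
python3 - <<'E'
from h import *
c=snap('wrist','w3.png')
for b in blob(c,(20,120,100),(35,255,255)): print(b)
E
```

```text
time: 5.23
tool_pos: [429.2, 150.9, 389.6]
tcp_rot: [-3.141, -0.002, -0.043]
contact_force: [0.1, 0.9, -0.2]
grip_width: 0.4
([298, 0, 52, 149, 6927], [323.6, 75.2], ((323.5, 74.0), (148.0, 51.0), 90.0))
([330, 282, 4, 31, 62], [332.3, 298.5], ((331.5, 297.0), (30.0, 3.0), 90.0))
```

View pics/w3.png

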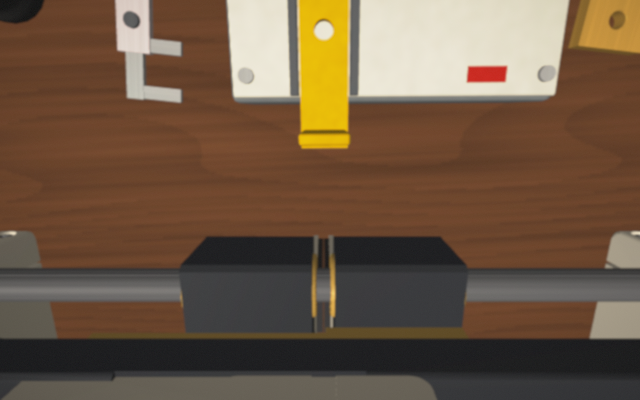

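The wrist view shows the tab at (324,140), directly ahead of the closed fingers, and the bar hole at (323,30).

```bash
python3 - <<'E'
from arc import *
c=capture('wrist');x=np.array([np.cos(yaw),np.sin(yaw)])
h=ray(c,(323.5,30),90);t=ray(c,(324,134),136)
T=P+125*np.array([-x[1],x[0]])
print(h,t,'target',T,'travel',(T-h[:2])@x, 'side',(T-h[:2])@[-x[1],x[0]])
c=capture('top');print('topview hasp',ray(c,(302.5,215),90))
hsv=cv2.cvtColor(c['color'],cv2.COLOR_RGB2HSV);cv2.imwrite('pics/top2.png',cv2.resize(c['color'][120:270,220:440,::-1],None,fx=3.5,fy=3.5,interpolation=3))
E
```

```text
[555.46424629 144.89821474  90.        ] [484.65033606 147.68807206 136.        ] target [611.62310175 144.37345886] travel 56.125610266591856 side 2.002071010966224
topview hasp [551.06569569 144.92715515  90.        ]
```

View pics/top2.png

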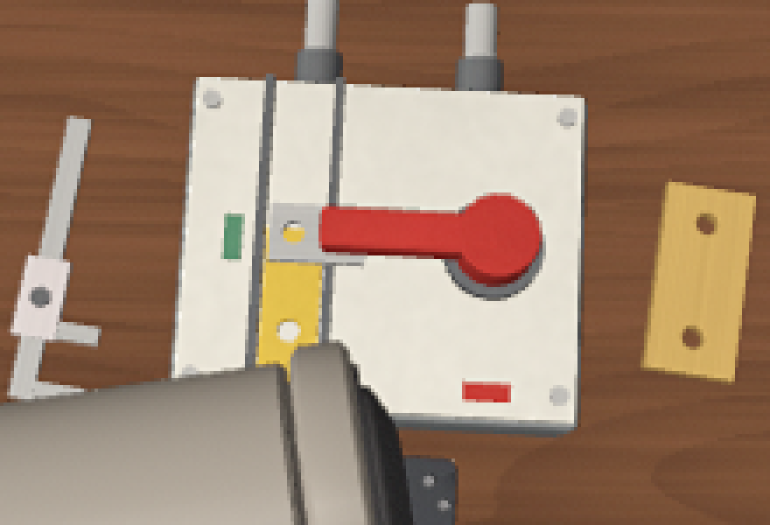

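```bash
python3 - <<'E'
from arc import *
c=capture('top');l=ray(c,(303.9,186.6),104);h=ray(c,(302.3,214.3),90);print(l,h,l-h)
E
python3 -m pendant '[[[0,0.002,0.04],[0,0,0],0],[[0,0.002,0.08],[0,0,0],0],[[0.01,0.002,0.1],[0,0,0],0],[[0.025,0.002,0.1],[0,0,0],0],[[0.034,0.002,0.1],[0,0,0],0],[[0.042,0.002,0.1],[0,0,0],0],[[0.05,0.002,0.1],[0,0,0],0],[[0.058,0.002,0.1],[0,0,0],0],[[0.058,0.002,0.1],[0,0,0],0]]'
```

```text
[611.15749173 142.75023928 104.        ] [552.59343411 145.40513115  90.        ] [58.56405763 -2.65489187 14.        ]
time: 6.18
tool_pos: [490.4, 145.8, 289.1]
tcp_rot: [-3.141, -0.002, -0.046]
contact_force: [-0.1, 0.0, 0.3]
grip_width: 0.1
```

```bash
python3 -m pendant '[[[0.004,0,0],[0,0,0],0],[[0.008,0,0],[0,0,0],0],[[0.012,0,0],[0,0,0],0],[[0.016,0,0],[0,0,0],0],[[0.02,0,0],[0,0,0],0],[[0.022,0,0],[0,0,0],0],[[0.024,0,0],[0,0,0],0],[[0.024,0,0],[0,0,0],0]]'
python3 - <<'E'
from h import *
c=snap('wrist','w4.png')
for b in blob(c,(20,120,100),(35,255,255)): print(b)
E
```

```text
time: 6.85
tool_pos: [513.4, 144.9, 288.9]
tcp_rot: [-3.141, -0.001, -0.045]
contact_force: [-1.1, -0.3, -0.9]
grip_width: 0.4
([277, 0, 81, 263, 11991], [317.3, 156.4], ((317.0318603515625, 130.87704467773438), (262.49774169921875, 78.02482604980469), 89.45948028564453))
([302, 20, 31, 29, 722], [316.5, 34.3], ((317.0, 34.0), (28.0, 30.0), 90.0))
([330, 287, 5, 28, 52], [332.2, 300.3], ((331.6597900390625, 300.5154724121094), (26.972150802612305, 3.8142435550689697), 87.39744567871094))
```

View pics/w4.png

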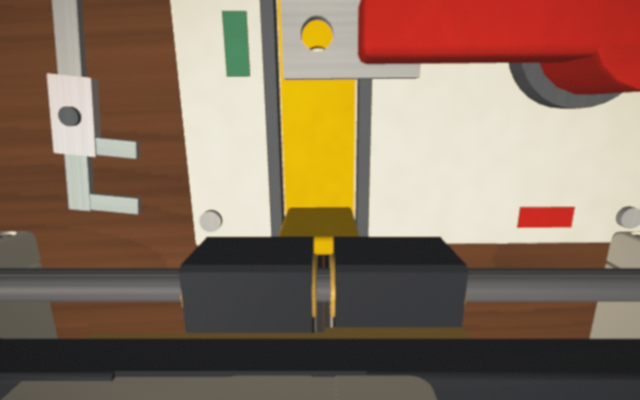

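The wrist view shows the lug hole at (317,34). The white far edge of the bar's hole is just appearing at its near rim, near row 47.

```bash
python3 - <<'E'
from arc import *
c=capture('wrist')
print(c['color'][16:54,317].tolist())
l=ray(c,(317,34),104)
for r in (44,45,46,47): 
    e=ray(c,(317,r),90); print(r,'lug',l[:2],'edge',e[:2],'remaining',(l-e)[0]+7)
E
```

```text
[[113, 111, 106], [92, 90, 87], [93, 89, 81], [140, 115, 77], [202, 156, 56], [227, 179, 24], [231, 184, 8], [231, 185, 10], [230, 184, 10], [230, 184, 10], [230, 184, 10], [230, 184, 10], [231, 185, 10], [231, 185, 10], [231, 185, 10], [231, 186, 10], [232, 187, 10], [232, 187, 10], [232, 187, 10], [232, 186, 10], [232, 187, 10], [232, 187, 10], [232, 187, 10], [231, 187, 10], [231, 187, 10], [231, 187, 10], [231, 186, 10], [231, 186, 10], [227, 178, 10], [203, 154, 8], [155, 119, 29], [141, 119, 75], [183, 168, 136], [221, 213, 184], [226, 220, 199], [215, 208, 190], [197, 192, 180], [191, 187, 177]]
44 lug [613.37111231 142.88936899] edge [611.77823306 143.21465186] remaining 8.592879248210807
45 lug [613.37111231 142.88936899] edge [611.34767398 143.2360943 ] remaining 9.023438329939836
46 lug [613.37111231 142.88936899] edge [610.91654933 143.25756492] remaining 9.454562979958155
47 lug [613.37111231 142.88936899] edge [610.48485799 143.27906376] remaining 9.886254313366067
```

```bash
python3 -m pendant '[[[0.002,0,0],[0,0,0],0],[[0.004,0,0],[0,0,0],0],[[0.006,0,0],[0,0,0],0],[[0.007,0,0],[0,0,0],0],[[0.008,0,0],[0,0,0],0],[[0.008,0,0],[0,0,0],0],[[0.008,0,0],[0,0,0],0]]'
python3 - <<'E'
from arc import *
c=capture('wrist')
lug=ray(c,(317,34),104); 
L=ray(c,(317,34),104); print(proj(c,[613.4,142.9,104]))
im=c['color'][:,:,::-1]; cv2.imwrite('pics/w5.png',cv2.resize(im[0:110,260:400],None,fx=5,fy=5,interpolation=3))
E
```

```text
time: 7.53
tool_pos: [521.0, 144.6, 288.7]
tcp_rot: [-3.142, -0.001, -0.045]
contact_force: [-1.9, 0.3, 1.1]
grip_width: 0.6
[[317.00012309  52.70624554]]
```

View pics/w5.png

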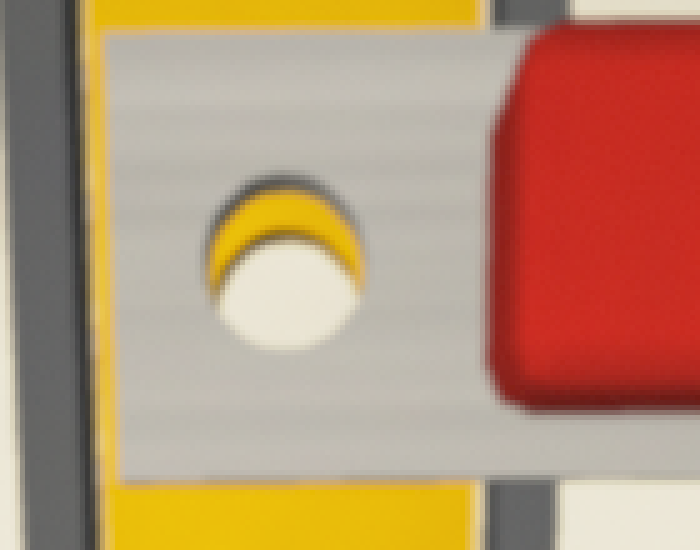

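The crop shows the lug hole spanning rows 34.6–70.2 at column 317. The bar hole's far rim is at about row 46.3.

```bash
python3 - <<'E'
from arc import *
c=capture('wrist')
far,near=ray(c,(317,34.8),104),ray(c,(317,70.2),104)
e=ray(c,(317,46.2),90);print(far,near,e,'remaining by far rims',(far-e)[0], 'side px', )
print('lug centre',(far+near)/2)
E
```

```text
[620.48725457 142.54542995 104.        ] [606.30926048 143.25107345 104.        ] [618.25176989 142.90121201  90.        ] remaining by far rims 2.2354846807770627 side px
lug centre [613.39825753 142.8982517  104.        ]
```

```bash
python3 -m pendant '[[[0.001,0,0],[0,0,0],0],[[0.002,0,0],[0,0,0],0],[[0.0025,0,0],[0,0,0],0],[[0.0025,0,0],[0,0,0],0],[[0.0025,0,0],[0,0,0],0]]'; python3 -m pendant '[[[-0.01,0,0],[0,0,0],0],[[-0.025,0,0],[0,0,0],0],[[-0.025,0,0],[0,0,0],0]]'
python3 - <<'E'
from arc import *
c=capture('wrist')
u,v=proj(c,[613.4,142.9,104])[0].astype(int);print(u,v)
im=c['color'][:,:,::-1]; y=max(0,v-40);print('crop x0,y0',u-60,y); cv2.imwrite('pics/w6.png',cv2.resize(im[y:v+60,u-60:u+80],None,fx=5,fy=5,interpolation=3))
E
```

```text
time: 8.05
tool_pos: [523.4, 144.4, 288.7]
tcp_rot: [3.142, -0.0, -0.045]
contact_force: [-2.5, 0.9, 1.3]
grip_width: 0.1
time: 8.3
tool_pos: [497.0, 145.5, 288.5]
tcp_rot: [3.141, 0.001, -0.045]
contact_force: [0.1, 0.1, -0.6]
grip_width: 0.5
316 -10
crop x0,y0 256 0
```

```bash
python3 -m pendant '[[[-0.02,0,-0.02],[0,0,0],0],[[-0.02,0,-0.06],[0,0,0],0],[[-0.02,0,-0.1],[0,0,0],0],[[0.01,0,-0.11],[0,0,0],0],[[0.04,0,-0.11],[0,0,0],0],[[0.06,0,-0.11],[0,0,0],0],[[0.06,0,-0.11],[0,0,0],0],[[0.06,0,-0.11],[0,0,0],0]]'
python3 - <<'E'
from arc import *
c=capture('wrist')
u,v=proj(c,[613.4,142.9,104])[0].astype(int);R=cv2.Rodrigues(np.array(c['rvec'],float))[0];print(u,v,'cam',-R.T@np.array(c['tvec']).ravel())
im=c['color'][:,:,::-1]; y=max(0,v-50);x=max(0,u-60);print('crop x0,y0',x,y); cv2.imwrite('pics/w7.png',cv2.resize(im[y:v+50,x:u+80],None,fx=5,fy=5,interpolation=3))
E
```

```text
time: 9.02
tool_pos: [559.4, 142.5, 398.1]
tcp_rot: [3.141, -0.0, -0.046]
contact_force: [-1.2, -0.1, -0.6]
grip_width: 0.4
319 129 cam [627.82097206 139.08097856 377.92737814]
crop x0,y0 259 79
```

View pics/w7.png

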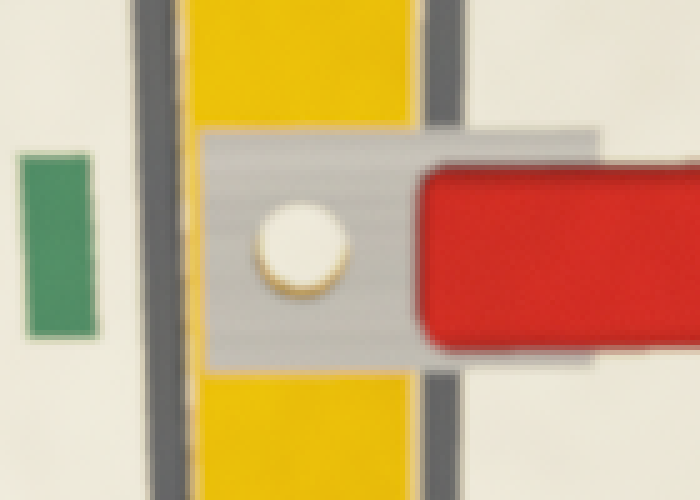

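The two holes are concentric in a near-vertical view (white disc at crop (300,248), only a sliver of parallax crescent). The handle's direction matches the box's +y to within about 0.01 rad, and the gripper hangs clear. Handing in.

```bash
python3 -c "
from plant import *
o=get_obs();print(o['time'],o['contact_force']);close_job()"
```

```text
9.0667 [-0.26849954  0.94532123  0.12588827]
the job is handed in; nothing more can be done
```

The isolator is ready for a padlock: the handle is off against its stop, and the hasp bar's hole lies under the lug's hole. I handed the job in at 9.1 s.

- **Handle:** I pushed it round with closed fingers. At the stop the force rose from 4 to 26 N over about 2.5 mm of TCP travel. Its measured direction then matched the box's +y axis within about 0.01 rad.
- **Hasp bar:** I slid it about 57 mm with light pushes on the tab. In the last wrist picture, taken almost from above, the two holes line up to within roughly 0.5 mm, allowing for parallax.
- **Release and loose parts:** The gripper hangs about 80 mm above the handle, with a measured force of 1 N or less, about sensor noise. I never went near the caliper, shoe plate or bumper, but I took no last overview picture to confirm where they lie.
- **Disagreements:** Early position estimates from different views differed by 3–4 mm, so I made the final alignment by looking through the holes. While pressing the handle on its stop I also saw an upward force of 18 N on the tool, which I did not explain; it was gone after backing off.

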